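Set the sliding leg of a table easel to its length mark and lock its cam

TASK

Draw the easel's spring-loaded sliding leg out along its rail until you feel it seat against the red length-mark clip, and only then, with the leg held there, slide the orange cam lever fully home towards the black thumb post. The cam alone does not hold against the spring, so finish still holding the leg against the clip with the lever closed, ready for a colleague to nip up the back-up screw. Leave the paints, brushes and other things on the table as they are.

Things in the scene. Friction and masses are not known exactly. Their poses are not given: they have to be found in the camera images.
- stand: Easel bed fixed to the table: wooden board 110 (x) x 370 (y) x 18 mm, y -220 to +150 mm; origin at table height. Blue tube housing, 52 wide, top 68 mm above the table, y -220 to -70; aluminium rail 14 wide, top 34 mm above the table, along x = 0. The leg slides along the bed's own y, out of the housing to +y. Place and yaw vary.
- leg: Sliding leg: grey carriage 36 (x) x 30 (y) x 32 mm high, with a tube going back into the housing; carries post, lever and crossbar. Origin under the carriage's centre, 36 mm above the table; axes as the bed's. Starts fully in; a spring pulls it to -y with 3 N there, 0.3 N more per cm, plus 0.5 N friction. Meets the red clip after 50 to 105 mm. Moves only along y.
- crossbar (a point): Middle of the near (-y) face of the dark steel crossbar on the leg, square to the slide, in front of post and lever: at x 4, y 15, z 53 mm from the leg's origin. Bar 122 (x) x 8 (y) x 34 mm, x -57 to +65, 72 to 106 mm above the table. Open fingers let down from above outside post and lever, behind it, can push it, and so the leg, to +y.
- post (a point): Middle of the outer (-x) face of the black thumb post, a fixed part of the leg: x -17, y 0, z 55 mm from the leg's origin. Post 10 (x) x 18 (y) mm, 66 to 116 mm above the table.
- leg_face (a point): Centre of the carriage's front (+y) face, the face that meets the red clip: 15 mm ahead of the leg's origin in y, 10 mm above it. The leg is at its mark when this lies level along the bed's y with mark_face.
- grip_mid (a point): Point on the leg midway between thumb post and lever tab as they stand when closed: x = 0, y = 0, z = 62 mm from the leg's origin (98 mm above the table).
- lever (a joint): Orange cam lever, a tab sliding along the bed's -x towards the thumb post: 0 = open, 0.016 m = fully closed, at its own stop. Starts at 0 to 2 mm, takes about 4 N, stays where left. Over their outer faces post and tab measure 50 mm open, 34 mm closed (then centred on grip_mid), so two fingers closing on them, centred there, close it.
- lever_tab (a point): Middle of the outer (+x) face of the orange lever tab, which is 10 (x) x 18 (y) mm and reaches from 70 to 116 mm above the table; x = 33 mm from the leg's origin when open, 17 mm when closed.
- mark: Red length-mark clip fixed on the rail, 30 (x) x 22 (y) x 34 mm high, standing on the board; origin at its underside on the face towards the leg. A rigid stop: the carriage runs against it. Its place along the rail changes each time.
- mark_face (a point): Top of that face (towards the leg) of the red clip, 46 mm above the table.
- bottle_a: Clear water bottle with blue cap, 64 mm across, 200 mm high; origin at its base. A bystander.
- brush_jar: Glass jar of brushes, 72 mm across, about 212 mm high; origin at its base. A bystander.
- paint_green: Small green paint jar, white cap, 38 mm across, 45 mm high, beside the easel bed; origin at its base. A bystander.
- paint_blue_jar: Small blue paint jar, white cap, 38 mm across, 45 mm high; origin at its base. A bystander.
- stone: White painted pebble, 54 mm across, 22 mm high, beside the easel bed; origin at its base. A bystander.
- gourd: Yellow gourd ornament, 58 mm across, 91 mm high; origin at its base. A bystander.
- scissors: Scissors with brass handles lying flat, 190 mm long, 9 mm high; origin at the pivot, on the table. A bystander.

How it is judged (in metres and radians):
On the way:
1. the leg is out against the red clip (within 4 mm) with the cam lever still open (y of leg_face in the frame of mark_face between -0.004 and 0.004 m and value of joint lever below 0.006 m), for 0.2 s.
At the end, for the whole second after the job is handed in: The leg's front face is within 4 mm of the red clip's face, the cam lever is closed (at least 13 of its 16 mm), the leg is still and the fingers are still holding it (more than 1 N on leg and lever together) (y of leg_face in the frame of mark_face between -0.004 and 0.004 m and value of joint lever above 0.013 m and contact force between the fingers and leg above 1 N and linear speed of leg below 0.01 m/s); the arm keeps its last pose, push and grip.
It fails at once if the cam lever is slid more than half way while the leg is more than 6 mm short of the red clip (value of joint lever above 0.008 m and y of leg_face in the frame of mark_face below -0.006 m).
It fails at once if a bystander is shoved more than 30 mm or knocked over (distance of any of bottle_a, brush_jar, paint_green, paint_blue_jar, stone, gourd, scissors from where it was at the start of the episode above 0.03 m or angle between any of bottle_a, brush_jar, paint_green, paint_blue_jar, stone, gourd, scissors's own z axis and vertical above 0.5 rad).
It also fails if it takes over 32 s, if anything falls off the work surface, if the arm or the gripper's body presses on something with over 40 N, if the wrist force passes 120 N, or if a joint passes its speed limit or range.

ROBOT

A 6-joint arm with a two-finger parallel gripper is mounted at the origin on the work surface. World frame = base frame: x ahead of the robot, y to its left, z up, the work surface at z = 0. Lengths are in m, angles in degrees, forces in N, time in s.
With the tool pointing down it reaches from about 0.3 to 0.875 m from the base axis. Payload 6.4 kg.
Tool frame: the origin (TCP) lies midway between the tips of the shut fingers; the grasp point (between the pads) lies 19 mm behind it (tcp_to_grasp is the distance from the TCP to the grasp point, in m); z points along the fingers, y is the line along which they close (so a half turn about z gives the same grasp; the last joint's range is limited). The gripper opens to 85 mm and grips with 20 to 120 N. Pads are 22 mm wide; open, the fingers measure 114 mm over their backs; the gripper's body (76 mm by 85 mm) begins 54 mm behind the grasp point. The pads swing forward as they close: fully open they stand 13 mm farther back than shut.
Start: joints at [-86.477, 10.359, 92.074, -0, 77.567, -11.82], TCP at [0.152, -0.555, 0.231] pointing down, gripper open.
Joint ranges: [-171.53, 171.53], [-51.25, 118.39], [17.06, 147.69], [-65.23, 245.23], [0, 150.52], [-178.68, 178.68]. Speed limits (degrees/s): [147.25, 147.25, 172.46, 180, 180, 180].

INTERFACE

Orientations are given as [roll, pitch, yaw] about the fixed x, y, z axes, in that order (R = Rz(yaw) Ry(pitch) Rx(roll)).
In Python, from workcell import read_state, grab_frame, sign_off, tcp_to_grasp gives the robot as it stands.
- The arm moves only by the tool play_rows, never from a script. Its argument "moves" is a list of rows, each an object with "fingers": the gripper's target within -1 to 1 (fully open at 1, half-way at 0, shut at -1); "travel": the shift along the tool's x, y, z in m, a list of three; "dr": the turn, a rotation vector about the tool's x, y, z in rad, a list of three. A call has exactly 5 rows; each row is the pose to reach, as a shift and turn from the pose commanded when the call began, along the tool's axes at that moment; what a row does not reach only later rows make up. A row lasts 1/10 s, in which the tool goes at most 50 mm and 8.59 degrees, less where a joint would pass 70% of its speed; a pose out of reach is approached as far as the arm can. A call with a gripper value outside its range is refused whole. The fingers move at their own pace and stop on an object; "grip_force" is the grip in N (left out, the last holds). Time passes only in rows, so rows that repeat a pose let the fingers close, or fill a call up. It gives the time, the measured TCP pose, the force, the opening and the grip force at its end, in the units of the state.
- read_state(): the state, without advancing time (a new reading comes with each control period).
- grab_frame(name): name is "scene" or "top"; returns a dict with "frame" (420x560x3 uint8, red, green, blue), "range_z" (420x560 float32, m along the optical axis (not along the pixel's ray), 0 where there is no reading), "vertical_fov" (degrees; the focal length in pixels is half the picture's height over the tangent of half this angle, whatever the lens; pixels are square), "cx", "cy" (the principal point, pixels), "R" (3x3) and "t" (3): a world point X has camera coordinates R X + t. Camera axes: x right, y down, z forward; pixel columns grow to the right and rows downward; lengths in m; the calibration is good to about 2 mm. A picture is of the moment at which its call begins.
- sign_off(): hands the job in; it is judged then, once.
The state is a dict: "t": time; "q": joint angles; "dq": joint speeds; "tau": joint torques, N m; "position": TCP position; "tcp_rot": TCP orientation; "force": force on the tool from outside, world axes, zero at the start; "wrist_torque": the same for the moment, N m; "grip_width": finger opening in m; "grasp_force": force on a finger pad.
Only numpy, scipy, OpenCV 4.12 (cv2) and the standard library are available. Lean on these libraries where they do the work, as an engineer would, in place of code of your own. Each camera call takes 0.05 s, during which the arm holds its last target. There are 200 camera calls.

## Working session

There is one attempt and no reset: what is moved stays moved. The work goes in short steps, Python scripts to look and compute and a tool call to move; the robot and the scene stay as the last step left them, time stands still between calls to the robot, and variables do not carry over. Pictures are saved under pics/ and viewed, at most 10 in all, crops included, and the job is handed in when it is done.

Besides the shell and the picture viewer there is one more tool, called after ">>>" as name([rows], argument=value, ...), one row to a line, values as JSON. play_rows: Moves the arm, as the interface text tells. Its arguments: {"type":"object","properties":{"moves":{"type":"array","items":{"type":"object","properties":{"fingers":{"type":"number"},"travel":{"type":"array","items":{"type":"number"}},"dr":{"type":"array","items":{"type":"number"}}}}},"grip_force":{"type":"number"}},"required":["moves"]}

```bash
ls; mkdir -p pics
cat > h.py <<'E'
import numpy as np, cv2
from workcell import *
def cloud(g):
    Z=g["range_z"];H,W=Z.shape;f=H/2/np.tan(np.radians(g["vertical_fov"]/2))
    v,u=np.mgrid[:H,:W];P=np.stack([(u-g["cx"])*Z/f,(v-g["cy"])*Z/f,Z],-1)
    return (P-np.array(g["t"]))@np.array(g["R"])   # world points
E
python3 - <<'E'
from h import *
s=read_state();print({k:np.round(s[k],3) for k in s},tcp_to_grasp)
for n in("top","scene"):
    g=grab_frame(n);cv2.imwrite(f"pics/{n}.png",g["frame"][...,::-1]);np.save(n+".npy",g,allow_pickle=True)
    print(n,g["vertical_fov"],np.round(g["R"],3),g["t"])
E
```

```text
pics
{'t': np.float64(0.0), 'q': array([-8.6477e+01,  1.0402e+01,  9.2133e+01,  2.0000e-03,  7.7569e+01,
       -1.1821e+01]), 'dq': array([ 0.072,  0.04 , -0.029,  0.016,  0.102,  0.017]), 'tau': array([-0.0000e+00, -4.4487e+01, -3.5134e+01, -0.0000e+00,  9.0000e-03,
        0.0000e+00]), 'position': array([ 0.152, -0.554,  0.23 ]), 'tcp_rot': array([-1.79899e+02, -2.30000e-02,  1.53430e+01]), 'force': array([ 0.331,  0.037, -0.005]), 'wrist_torque': array([-0.01 , -0.036, -0.059]), 'grasp_force': np.float64(0.0), 'grip_width': np.float64(0.085)} 0.0187
top 51.409263287308505 [[-0.    -1.    -0.   ]
 [-0.991  0.    -0.134]
 [ 0.134  0.    -0.991]] [0.00290516 0.58006329 1.49118344]
scene 53.87349616616317 [[ 0.408  0.913 -0.018]
 [ 0.675 -0.315 -0.667]
 [-0.615  0.26  -0.745]] [-0.22010977 -0.32408962  1.54007607]
```

View pics/top.png

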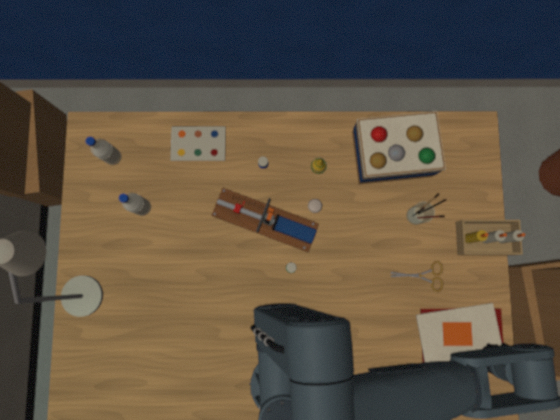

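View pics/scene.png

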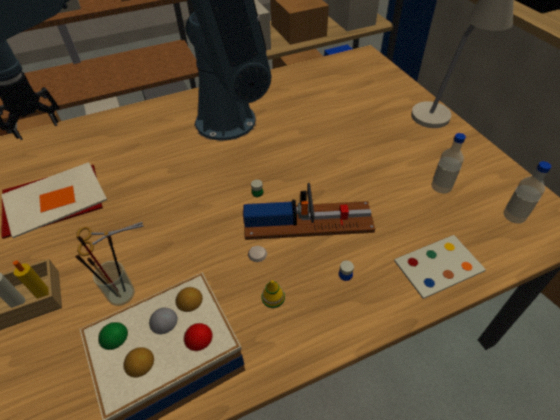

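The top view shows the easel with its blue housing at about (295,230), crossbar (264,213), orange lever (270,213) and red clip (238,209). The rail runs to the upper left, which is world +y. The green jar is at (291,268) and the stone at (315,205). The scene view shows the same easel at around (308,215).

```bash
cat > m.py <<'E'
from h import *
def meas(g,verbose=True):
    P=cloud(g);hsv=cv2.cvtColor(g["frame"],cv2.COLOR_RGB2HSV);h,s,v=[hsv[...,i].astype(int) for i in range(3)]
    roi=(abs(P[...,0]-.55)<.22)&(abs(P[...,1])<.3)&(g["range_z"]>0)
    out={}
    for n,m in dict(blue=(h>100)&(h<125)&(s>130)&(P[...,2]>.03),red=((h<4)|(h>174))&(s>170)&(v>80)&(P[...,2]>.02),orange=(h>=4)&(h<14)&(s>180)&(P[...,2]>.06),
       high=(P[...,2]>.065)&(P[...,2]<.125),board=(P[...,2]>.012)&(P[...,2]<.024)).items():
        q=P[m&roi]; out[n]=q
        if verbose: print(n,len(q),np.round(np.median(q,0),4) if len(q) else '',np.round(np.percentile(q,[2,98],axis=0),3).tolist() if len(q) else '')
    return out
E
python3 - <<'E'
from m import *
for n in("top","scene"):
    g=np.load(n+".npy",allow_pickle=True).item();print(n);o=meas(g)
    b=o["board"];r=cv2.minAreaRect((b[:,:2]*1000).astype(np.float32));print("board rect",r)
    q=o["blue"];q=q[(q[:,2]>.06)];print("blue rect",cv2.minAreaRect((q[:,:2]*1000).astype(np.float32)))
    I=cv2.resize(g["frame"][180:260,205:325] if n=="top" else g["frame"][170:250,235:385],None,fx=5,fy=5,interpolation=cv2.INTER_CUBIC);cv2.imwrite(f"pics/{n}_c.png",I[...,::-1])
E
```

```text
top
blue 513 [ 0.5253 -0.0436  0.0672] [[0.491, -0.105, 0.061], [0.563, 0.018, 0.073]]
red 40 [0.6009 0.1574 0.0522] [[0.586, 0.146, 0.046], [0.615, 0.166, 0.058]]
orange 39 [0.5802 0.0419 0.0788] [[0.56, 0.031, 0.066], [0.59, 0.05, 0.121]]
high 885 [ 0.5462 -0.0299  0.0706] [[0.491, -0.291, 0.065], [0.764, 0.078, 0.123]]
board 2034 [0.5804 0.0862 0.0173] [[0.467, -0.131, 0.012], [0.73, 0.236, 0.023]]
board rect ((574.250244140625, 7.7471923828125), (391.6470947265625, 599.1514892578125), 2.4877984523773193)
blue rect ((597.1958618164062, -150.64617919921875), (126.98174285888672, 368.52716064453125), 33.415035247802734)
scene
blue 1017 [ 0.5391 -0.0477  0.0663] [[0.496, -0.11, 0.032], [0.573, 0.015, 0.071]]
red 55 [0.6043 0.1554 0.0519] [[0.592, 0.146, 0.049], [0.617, 0.167, 0.055]]
orange 90 [0.5903 0.0373 0.1009] [[0.555, 0.027, 0.071], [0.595, 0.05, 0.117]]
high 1144 [ 0.5466 -0.0124  0.0695] [[0.493, -0.139, 0.065], [0.767, 0.077, 0.116]]
board 2432 [0.5969 0.0835 0.0181] [[0.416, -0.13, 0.013], [0.67, 0.231, 0.023]]
board rect ((643.6257934570312, 24.199447631835938), (368.7100524902344, 393.2693786621094), 61.223968505859375)
blue rect ((530.1209106445312, -44.0377197265625), (136.7270050048828, 49.62555694580078), 70.19186401367188)
```

View pics/top_c.png

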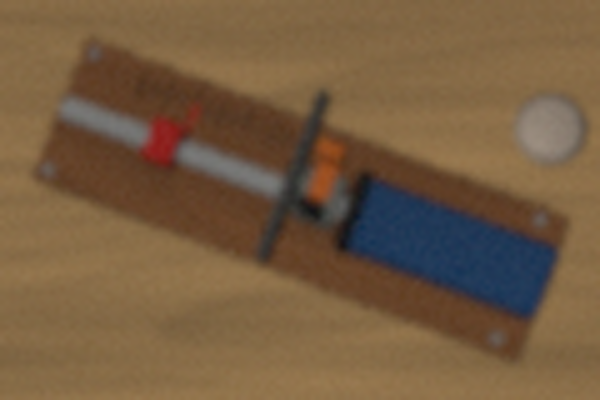

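View pics/scene_c.png

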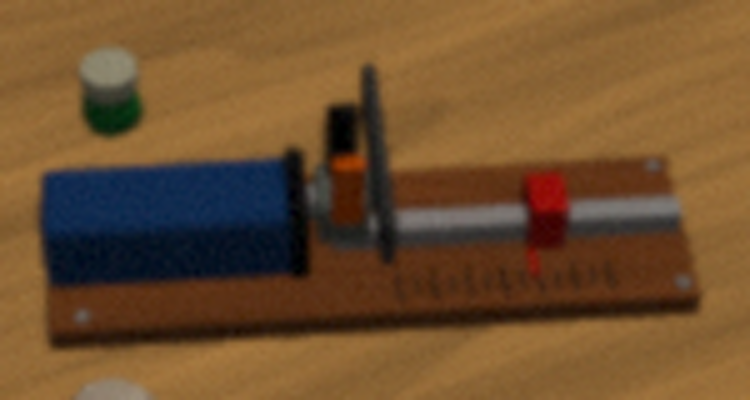

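The crops show the board corners clearly. In the top crop they are at (90,38), (35,180), (520,358) and (568,215); the clip is at (165,140) and the orange tab top at (330,150). The tab lies on the world +x side and the post on the −x side. I'll ray-cast these points onto planes at known heights.

```bash
cat >> h.py <<'E'
def ray(g,uv,z):
    uv=np.atleast_2d(np.array(uv,float));f=g["frame"].shape[0]/2/np.tan(np.radians(g["vertical_fov"]/2))
    R=np.array(g["R"]);C=-R.T@np.array(g["t"]);d=np.c_[(uv[:,0]-g["cx"])/f,(uv[:,1]-g["cy"])/f,np.ones(len(uv))]@R
    return C+d*((z-C[2])/d[:,2])[:,None]
E
cat > bed.py <<'E'
from h import *
def bedT(P,yaw,O):
    c,s=np.cos(yaw),np.sin(yaw);d=np.asarray(P)[...,:2]-O
    return np.stack([d[...,0]*c+d[...,1]*s,-d[...,0]*s+d[...,1]*c],-1)
E
python3 - <<'E'
from m import *; from bed import *
# order: (-x,+y),(+x,+y),(+x,-y),(-x,-y)
C=dict(top=np.array([[38,178],[90,40],[566,216],[518,358]])/5+[205,180],scene=np.array([[665,160],[697,296],[50,335],[45,210]])/5+[235,170])
for n in C:
    g=np.load(n+".npy",allow_pickle=True).item();W=ray(g,C[n]-.4,.018)[:,:2];print(n,np.round(W,4).tolist())
    if n=="scene": W=W[:3]
    e=W[1]-W[2];yaw=np.arctan2(-e[0],e[1]);print("len",np.linalg.norm(e),"wid",np.linalg.norm(W[0]-W[1]),"yaw",np.degrees(yaw))
    ctr=W.mean(0) if n=="top" else (W[0]+W[2])/2
    O=ctr-.035*-1*0 - (-.035)*np.array([-np.sin(yaw),np.cos(yaw)]);print("O",O)
    np.save("bed_"+n,[yaw,*O])
    o=meas(g,False)
    for k in("blue","red","orange"):
        q=o[k]; 
        if k=="blue": q=q[q[:,2]>.06]
        b=bedT(q,yaw,O);print(k,np.round(np.percentile(b,[5,50,95],axis=0)*1000).tolist())
    q=o["high"];b=bedT(q,yaw,O);k=(abs(b[:,0])<.08)&(b[:,1]>-.065)&(b[:,1]<.1);print("high",np.round(np.percentile(b[k],[3,50,97],axis=0)*1000).tolist())
    k=k&(b[:,1]>-.03);print("bar",np.round(np.percentile(b[k],[3,50,97],axis=0)*1000).tolist())
E
```

```text
top [[0.5797, 0.249], [0.6795, 0.2138], [0.5524, -0.1262], [0.4519, -0.0913]]
len 0.36297077757743473 wid 0.1058741466121502 yaw -20.49845201996946
O [0.57816247 0.09414417]
blue [[-23.0, -207.0], [-2.0, -147.0], [18.0, -86.0]]
red [[-14.0, 59.0], [0.0, 67.0], [12.0, 74.0]]
orange [[1.0, -56.0], [22.0, -49.0], [30.0, -44.0]]
high [[-52.0, -61.0], [4.0, -35.0], [57.0, -27.0]]
bar [[-53.0, -30.0], [5.0, -28.0], [58.0, -26.0]]
scene [[0.5843, 0.2516], [0.6813, 0.2127], [0.5538, -0.1282], [0.4651, -0.0984]]
len 0.36394821360927276 wid 0.10448960023060946 yaw -20.49778946515286
O [0.58131074 0.0944611 ]
blue [[-19.0, -210.0], [5.0, -148.0], [23.0, -87.0]]
red [[-12.0, 57.0], [1.0, 66.0], [11.0, 75.0]]
orange [[5.0, -59.0], [29.0, -51.0], [31.0, -43.0]]
high [[-48.0, -61.0], [12.0, -43.0], [61.0, -29.0]]
bar [[-54.0, -30.0], [14.0, -29.0], [62.0, -28.0]]
```

```bash
cat > go.py <<'E'
from h import *; from scipy.spatial.transform import Rotation as Ro
import sys
YAW=-20.5;O=np.array([.580,.0945])
def tgt(bx,by,z):
    c,s=np.cos(np.radians(YAW)),np.sin(np.radians(YAW));return np.array([O[0]+c*bx-s*by,O[1]+s*bx+c*by,z])
def plan(bx,by,z):
    s=read_state();R=Ro.from_euler("xyz",s["tcp_rot"],degrees=True);p=np.array(s["position"])
    T=Ro.from_euler("xyz",[180,0,90+YAW],degrees=True)
    W=tgt(bx,by,z);print("at",np.round(p,4),"to",np.round(W,4),"travel",np.round(R.inv().apply(W-p),4),"dr",np.round((R.inv()*T).as_rotvec(),4))
def here():
    s=read_state();c,n=np.cos(np.radians(YAW)),np.sin(np.radians(YAW));d=np.array(s["position"])[:2]-O;F=s["force"]
    print("t",s["t"],"bed",np.round([d[0]*c+d[1]*n,-d[0]*n+d[1]*c],4),"z",s["position"][2],"rot",s["tcp_rot"],"Fbed",np.round([F[0]*c+F[1]*n,-F[0]*n+F[1]*c,F[2]],2),s["grip_width"],s["grasp_force"])
if __name__=="__main__": here();plan(*map(float,sys.argv[1:4]))
E
python3 go.py .004 -.05 .2
```

```text
t 0.1 bed [-0.1737 -0.7573] z 0.23049360991468568 rot [-1.79913578e+02 -1.69901813e-02  1.53424954e+01] Fbed [-0.42  0.39 -0.15] 0.08551908980138186 0.0
at [ 0.1521 -0.554   0.2305] to [0.5662 0.0463 0.2   ] travel [ 0.5582 -0.4693  0.0314] dr [-0.0013 -0.001  -0.9452]
```

>>> play_rows([
  {"fingers": 1,"travel": [0.038,-0.032,0],"dr": [0,0,0]},
  {"fingers": 1,"travel": [0.076,-0.064,0],"dr": [0,0,0]},
  {"fingers": 1,"travel": [0.114,-0.096,0],"dr": [0,0,0]},
  {"fingers": 1,"travel": [0.152,-0.128,0],"dr": [0,0,0]},
  {"fingers": 1,"travel": [0.19,-0.16,0],"dr": [0,0,0]},
], grip_force=20)

```text
t: 0.6
position: [0.2936, -0.348, 0.2309]
tcp_rot: [-180.0, -0.0, 15.3]
force: [1.2, -0.3, -0.5]
grip_width: 0.0852
grasp_force: 0.0
```

>>> play_rows([
  {"fingers": 1,"travel": [0.038,-0.032,0],"dr": [0,0,-0.13]},
  {"fingers": 1,"travel": [0.076,-0.064,0],"dr": [0,0,-0.26]},
  {"fingers": 1,"travel": [0.114,-0.096,0],"dr": [0,0,-0.39]},
  {"fingers": 1,"travel": [0.152,-0.128,0],"dr": [0,0,-0.52]},
  {"fingers": 1,"travel": [0.18,-0.151,0],"dr": [0,0,-0.65]},
])

```text
t: 1.1
position: [0.4275, -0.154, 0.2312]
tcp_rot: [-180.0, -0.0, 53.0]
force: [0.0, -0.5, -1.0]
grip_width: 0.0857
grasp_force: 0.0
```

```bash
python3 go.py .004 -.05 .16
```

```text
t 1.1 bed [-0.0558 -0.2861] z 0.23115340040973398 rot [-1.79986775e+02 -2.53258237e-02  5.29753994e+01] Fbed [ 0.19 -0.43 -0.98] 0.08569332572533944 0.0
at [ 0.4275 -0.154   0.2312] to [0.5662 0.0463 0.16  ] travel [ 0.2433 -0.0098  0.0713] dr [-2.000e-04 -5.000e-04 -2.884e-01]
```

>>> play_rows([
  {"fingers": 1,"travel": [0.048,-0.002,0],"dr": [0,0,-0.1]},
  {"fingers": 1,"travel": [0.096,-0.004,0],"dr": [0,0,-0.2]},
  {"fingers": 1,"travel": [0.145,-0.006,0],"dr": [0,0,-0.288]},
  {"fingers": 1,"travel": [0.193,-0.008,0.01],"dr": [0,0,-0.288]},
  {"fingers": 1,"travel": [0.24,-0.01,0.02],"dr": [0,0,-0.288]},
])

```text
t: 1.6
position: [0.5655, 0.042, 0.2111]
tcp_rot: [180.0, -0.0, 69.1]
force: [0.9, -1.1, 0.4]
grip_width: 0.0858
grasp_force: 0.0
```

```bash
python3 go.py .004 -.05 .16
python3 - <<'E'
from h import *
a=grab_frame("scene");b=grab_frame("top")
A=cv2.resize(a["frame"][110:250,215:385],None,fx=3.5,fy=3.5,interpolation=cv2.INTER_CUBIC)
cv2.imwrite("pics/a1.png",A[...,::-1])
E
```

```text
t 1.6 bed [ 0.0048 -0.0542] z 0.21106298308144453 rot [ 1.79965614e+02 -3.25897739e-03  6.91174644e+01] Fbed [ 1.27 -0.74  0.38] 0.08583557594112476 0.0
at [0.5655 0.042  0.2111] to [0.5662 0.0463 0.16  ] travel [ 0.0042 -0.0009  0.0511] dr [ 0.0006 -0.0001 -0.0067]
```

View pics/a1.png

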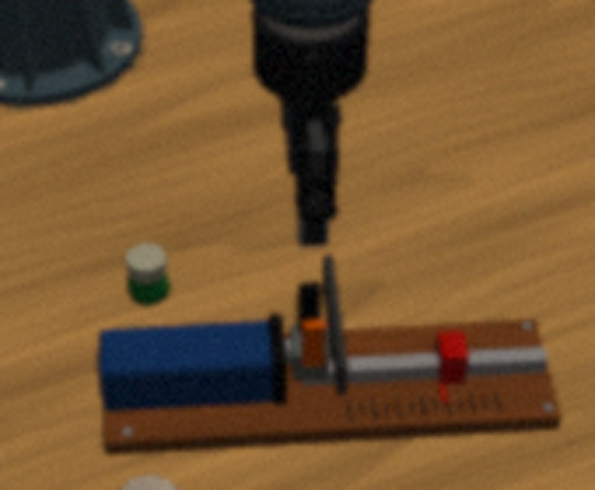

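The fingers at about (312,240) hang in line with the post and lever (310,310), behind the crossbar at (333,320). Next I descend.

>>> play_rows([
  {"fingers": 1,"travel": [0.002,0,0.02],"dr": [0,0,-0.006]},
  {"fingers": 1,"travel": [0.002,0,0.04],"dr": [0,0,-0.006]},
  {"fingers": 1,"travel": [0.002,0,0.06],"dr": [0,0,-0.006]},
  {"fingers": 1,"travel": [0.002,0,0.08],"dr": [0,0,-0.006]},
  {"fingers": 1,"travel": [0.002,0,0.08],"dr": [0,0,-0.006]},
])

```text
t: 2.2
position: [0.5625, 0.0417, 0.1281]
tcp_rot: [-179.6, 0.1, 69.4]
force: [0.6, 0.4, -0.1]
grip_width: 0.0853
grasp_force: 0.0
```

```bash
python3 go.py .004 -.05 .078
```

```text
t 2.2 bed [ 0.0021 -0.0556] z 0.1281164091490045 rot [-1.79638552e+02  9.37258731e-02  6.94059351e+01] Fbed [ 0.38  0.59 -0.09] 0.08531470765328301 0.0
at [0.5625 0.0417 0.1281] to [0.5662 0.0463 0.078 ] travel [0.0057 0.0022 0.0501] dr [-0.0063  0.0016 -0.0016]
```

>>> play_rows([
  {"fingers": 1,"travel": [0.003,0.001,0.012],"dr": [0,0,0]},
  {"fingers": 1,"travel": [0.003,0.001,0.025],"dr": [0,0,0]},
  {"fingers": 1,"travel": [0.003,0.001,0.037],"dr": [0,0,0]},
  {"fingers": 1,"travel": [0.003,0.001,0.049],"dr": [0,0,0]},
  {"fingers": 1,"travel": [0.003,0.001,0.049],"dr": [0,0,0]},
])

```text
t: 2.7
position: [0.5657, 0.0445, 0.08]
tcp_rot: [-179.8, 0.1, 69.4]
force: [-0.4, 0.7, -0.0]
grip_width: 0.0853
grasp_force: 0.0
```

```bash
python3 go.py .004 -.05 .078
python3 - <<'E'
from h import *
a=grab_frame("scene");b=grab_frame("top")
A=cv2.resize(a["frame"][150:250,225:385],None,fx=3.7,fy=3.7,interpolation=cv2.INTER_CUBIC)
cv2.imwrite("pics/a2.png",A[...,::-1])
E
python3 go.py .004 -.05 .078
```

```text
t 2.7 bed [ 0.0041 -0.0519] z 0.0800214860244894 rot [-1.79786594e+02  5.04182923e-02  6.94275755e+01] Fbed [-0.61  0.57 -0.02] 0.08534226440631051 0.0
at [0.5657 0.0445 0.08  ] to [0.5662 0.0463 0.078 ] travel [ 0.0019 -0.0001  0.002 ] dr [-0.0037  0.0009 -0.0013]
t 2.8 bed [ 0.0054 -0.0515] z 0.08194011708130115 rot [-1.79955673e+02  9.42988310e-03  6.94303241e+01] Fbed [-0.    0.22  0.49] 0.08545245276799995 0.0
at [0.5671 0.0443 0.0819] to [0.5662 0.0463 0.078 ] travel [ 0.0015 -0.0014  0.0039] dr [-0.0008  0.0002 -0.0012]
```

View pics/a2.png

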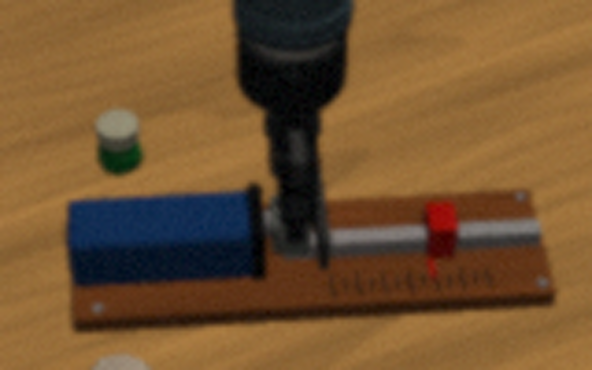

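The near finger at (300,215) stands in front of the lever and just behind the crossbar (322,230), and there is no contact force. I lower it slightly and start pushing.

>>> play_rows([
  {"fingers": 1,"travel": [0,-0.001,0.007],"dr": [0,0,0]},
  {"fingers": 1,"travel": [0.005,-0.001,0.007],"dr": [0,0,0]},
  {"fingers": 1,"travel": [0.01,-0.001,0.007],"dr": [0,0,0]},
  {"fingers": 1,"travel": [0.015,-0.001,0.007],"dr": [0,0,0]},
  {"fingers": 1,"travel": [0.02,-0.001,0.007],"dr": [0,0,0]},
])

```text
t: 3.3
position: [0.5731, 0.0635, 0.075]
tcp_rot: [-180.0, 0.0, 69.4]
force: [-1.8, -4.5, -4.1]
grip_width: 0.0852
grasp_force: 2.1
```

```bash
python3 go.py .004 .04 .075
```

```text
t 3.3 bed [ 0.0044 -0.0315] z 0.07501454700099128 rot [-1.79953133e+02  4.79797948e-02  6.94267129e+01] Fbed [-0.05 -4.87 -4.11] 0.08518464970202572 2.1101944148540497
at [0.5731 0.0635 0.075 ] to [0.5978 0.1306 0.075 ] travel [ 0.0715 -0.0004 -0.    ] dr [-0.0008  0.0008 -0.0013]
```

Contact: about 4.9 N against the push, which matches spring plus friction. I continue.

>>> play_rows([
  {"fingers": 1,"travel": [0.01,0,0],"dr": [0,0,0]},
  {"fingers": 1,"travel": [0.02,0,0],"dr": [0,0,0]},
  {"fingers": 1,"travel": [0.03,0,0],"dr": [0,0,0]},
  {"fingers": 1,"travel": [0.04,0,0],"dr": [0,0,0]},
  {"fingers": 1,"travel": [0.05,0,0],"dr": [0,0,0]},
])

```text
t: 3.8
position: [0.5909, 0.1105, 0.075]
tcp_rot: [-180.0, 0.1, 69.4]
force: [-1.1, -5.8, -2.4]
grip_width: 0.0854
grasp_force: 3.0
```

>>> play_rows([
  {"fingers": 1,"travel": [0.003,0,0],"dr": [0,0,0]},
  {"fingers": 1,"travel": [0.006,0,0],"dr": [0,0,0]},
  {"fingers": 1,"travel": [0.009,0,0],"dr": [0,0,0]},
  {"fingers": 1,"travel": [0.012,0,0],"dr": [0,0,0]},
  {"fingers": 1,"travel": [0.015,0,0],"dr": [0,0,0]},
])

```text
t: 4.3
position: [0.5959, 0.1241, 0.075]
tcp_rot: [-180.0, 0.1, 69.4]
force: [-1.0, -6.0, -1.9]
grip_width: 0.0852
grasp_force: 3.0
```

```bash
python3 go.py .004 .044 .075
```

```text
t 4.3 bed [0.0046 0.0333] z 0.07504066129012865 rot [-1.79963380e+02  5.87746234e-02  6.94270513e+01] Fbed [ 1.16 -5.95 -1.86] 0.08519766374869088 3.0162251740694046
at [0.5959 0.1241 0.075 ] to [0.5992 0.1343 0.075 ] travel [ 0.0107 -0.0006  0.    ] dr [-0.0006  0.001  -0.0013]
```

>>> play_rows([
  {"fingers": 1,"travel": [0.0015,0,0],"dr": [0,0,0]},
  {"fingers": 1,"travel": [0.003,0,0],"dr": [0,0,0]},
  {"fingers": 1,"travel": [0.0045,0,0],"dr": [0,0,0]},
  {"fingers": 1,"travel": [0.006,0,0],"dr": [0,0,0]},
  {"fingers": 1,"travel": [0.0075,0,0],"dr": [0,0,0]},
])

```text
t: 4.8
position: [0.5986, 0.131, 0.0751]
tcp_rot: [-180.0, 0.1, 69.4]
force: [-1.6, -5.9, -3.0]
grip_width: 0.0852
grasp_force: 3.1
```

>>> play_rows([
  {"fingers": 1,"travel": [0.001,0,0],"dr": [0,0,0]},
  {"fingers": 1,"travel": [0.002,0,0],"dr": [0,0,0]},
  {"fingers": 1,"travel": [0.003,0,0],"dr": [0,0,0]},
  {"fingers": 1,"travel": [0.003,0,0],"dr": [0,0,0]},
  {"fingers": 1,"travel": [0.003,0,0],"dr": [0,0,0]},
])

```text
t: 5.3
position: [0.5996, 0.1338, 0.0751]
tcp_rot: [-180.0, 0.0, 69.4]
force: [-1.4, -5.4, -2.5]
grip_width: 0.0856
grasp_force: 2.7
```

```bash
python3 go.py .004 .044 .075
```

```text
t 5.3 bed [0.0046 0.0437] z 0.07506957341326 rot [-1.79969998e+02  4.55166936e-02  6.94219685e+01] Fbed [ 0.56 -5.52 -2.5 ] 0.08564010684570933 2.7433430403470993
at [0.5996 0.1338 0.0751] to [0.5992 0.1343 0.075 ] travel [ 0.0003 -0.0006  0.0001] dr [-0.0005  0.0008 -0.0014]
```

Not seated yet: the force is still spring level. I keep pushing in small steps.

>>> play_rows([
  {"fingers": 1,"travel": [0.001,0,0],"dr": [0,0,0]},
  {"fingers": 1,"travel": [0.002,0,0],"dr": [0,0,0]},
  {"fingers": 1,"travel": [0.003,0,0],"dr": [0,0,0]},
  {"fingers": 1,"travel": [0.003,0,0],"dr": [0,0,0]},
  {"fingers": 1,"travel": [0.003,0,0],"dr": [0,0,0]},
])

```text
t: 5.8
position: [0.6003, 0.1355, 0.0751]
tcp_rot: [-179.9, 0.2, 69.4]
force: [-3.9, -11.1, -1.2]
grip_width: 0.0854
grasp_force: 5.2
```

```bash
python3 go.py .004 .044 .075
python3 - <<'E'
from h import *
a=grab_frame("scene")
A=cv2.resize(a["frame"][150:250,225:385],None,fx=3.7,fy=3.7,interpolation=cv2.INTER_CUBIC)
cv2.imwrite("pics/a3.png",A[...,::-1])
E
```

```text
t 5.8 bed [0.0047 0.0456] z 0.07506394231251698 rot [-1.79938991e+02  1.55699649e-01  6.93933615e+01] Fbed [  0.22 -11.82  -1.19] 0.08542379156899524 5.225585550069809
at [0.6003 0.1355 0.0751] to [0.5992 0.1343 0.075 ] travel [-0.0016 -0.0006  0.0001] dr [-0.0011  0.0027 -0.0019]
```

View pics/a3.png

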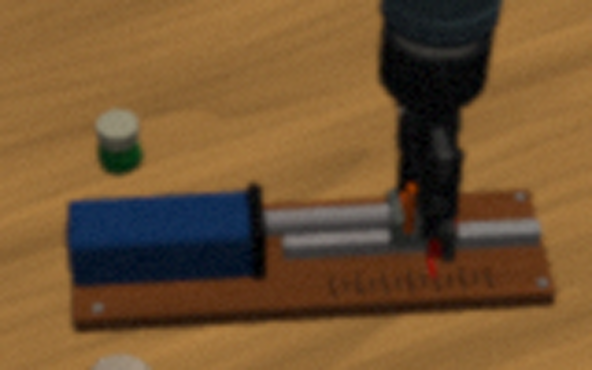

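The leg is seated. The force jumped from 5.5 N to 12 N over the last step, and the crossbar is at the red clip, around (440,240). The orange lever at (408,205) is still open. I preload slightly, then centre on grip_mid.

>>> play_rows([
  {"fingers": 1,"travel": [0.001,0,0],"dr": [0,0,0]},
  {"fingers": 1,"travel": [0.001,-0.001,0],"dr": [0,0,0]},
  {"fingers": 1,"travel": [0.001,-0.0025,0],"dr": [0,0,0]},
  {"fingers": 1,"travel": [0.001,-0.004,0],"dr": [0,0,0]},
  {"fingers": 1,"travel": [0.001,-0.004,0],"dr": [0,0,0]},
])

```text
t: 6.35
position: [0.599, 0.1361, 0.0755]
tcp_rot: [179.8, 0.2, 69.4]
force: [2.8, -15.7, -3.9]
grip_width: 0.0852
grasp_force: 6.9
```

```bash
python3 go.py 0 .046 .075
```

```text
t 6.35 bed [0.0032 0.0456] z 0.07552225894590082 rot [179.78018489   0.18862738  69.36275588] Fbed [  8.17 -13.74  -3.94] 0.08522931147859157 6.896315604653864
at [0.599  0.1361 0.0755] to [0.5961 0.1376 0.075 ] travel [ 0.0004 -0.0032  0.0005] dr [ 0.0038  0.0033 -0.0024]
```

>>> play_rows([
  {"fingers": 0.7,"travel": [0,0,0],"dr": [0,0,0]},
  {"fingers": 0.4,"travel": [0,0,0],"dr": [0,0,0]},
  {"fingers": 0.4,"travel": [0,0,0],"dr": [0,0,0]},
  {"fingers": 0.4,"travel": [0,0,0],"dr": [0,0,0]},
  {"fingers": 0.4,"travel": [0,0,0],"dr": [0,0,0]},
])

```text
t: 6.85
position: [0.6006, 0.1356, 0.078]
tcp_rot: [179.6, 0.2, 69.4]
force: [-0.9, -17.8, 8.2]
grip_width: 0.0597
grasp_force: 8.7
```

```bash
python3 go.py 0 .046 .075
```

```text
t 6.85 bed [0.0049 0.0457] z 0.07801705969136395 rot [1.79589077e+02 1.70521137e-01 6.93775738e+01] Fbed [  5.33 -16.98   8.18] 0.059650473889064165 8.719156756997108
at [0.6006 0.1356 0.078 ] to [0.5961 0.1376 0.075 ] travel [ 0.0003 -0.0049  0.003 ] dr [ 0.0072  0.003  -0.0021]
```

>>> play_rows([
  {"fingers": 0.2,"travel": [0,-0.001,0],"dr": [0,0,0]},
  {"fingers": 0.0,"travel": [0,-0.001,0],"dr": [0,0,0]},
  {"fingers": -0.2,"travel": [0,-0.001,0],"dr": [0,0,0]},
  {"fingers": -0.5,"travel": [0,-0.001,0],"dr": [0,0,0]},
  {"fingers": -0.5,"travel": [0,-0.001,0],"dr": [0,0,0]},
], grip_force=30)

```text
t: 7.35
position: [0.5956, 0.1375, 0.0799]
tcp_rot: [-179.9, 0.3, 69.4]
force: [-22.8, -15.3, 35.3]
grip_width: 0.0337
grasp_force: 32.3
```

```bash
python3 go.py 0 .046 .075
```

```text
t 7.35 bed [-0.0005  0.0457] z 0.0798860519138643 rot [-179.90469366    0.28125543   69.42854171] Fbed [-15.97 -22.32  35.27] 0.03369337266796925 32.27317817509174
at [0.5956 0.1375 0.0799] to [0.5961 0.1376 0.075 ] travel [0.0003 0.0005 0.0049] dr [-0.0017  0.0049 -0.0013]
```

Closed: the opening is 33.7 mm against 34 mm nominal. I ease the vertical and lateral strain while keeping the +y push.

>>> play_rows([
  {"fingers": -0.5,"travel": [0,0,-0.001],"dr": [0,0,0]},
  {"fingers": -0.5,"travel": [0,-0.0005,-0.002],"dr": [0,0,0]},
  {"fingers": -0.5,"travel": [0,-0.001,-0.003],"dr": [0,0,0]},
  {"fingers": -0.5,"travel": [0,-0.001,-0.003],"dr": [0,0,0]},
  {"fingers": -0.5,"travel": [0,-0.001,-0.003],"dr": [0,0,0]},
])

```text
t: 7.85
position: [0.5954, 0.1376, 0.0801]
tcp_rot: [180.0, 0.2, 69.4]
force: [-10.6, -15.1, 11.9]
grip_width: 0.0333
grasp_force: 36.0
```

```bash
python3 go.py 0 .046 .075
python3 - <<'E'
from h import *
a=grab_frame("scene");b=grab_frame("top")
A=cv2.resize(a["frame"][150:250,225:385],None,fx=3.7,fy=3.7,interpolation=cv2.INTER_CUBIC)
cv2.imwrite("pics/a4.png",A[...,::-1])
E
python3 go.py 0 .046 .075
```

```text
t 7.85 bed [-0.0007  0.0457] z 0.08008984607415902 rot [179.99107121   0.24741835  69.41656123] Fbed [ -4.63 -17.81  11.89] 0.033288450576344095 36.00014269351959
at [0.5954 0.1376 0.0801] to [0.5961 0.1376 0.075 ] travel [0.0003 0.0007 0.0051] dr [ 0.0002  0.0043 -0.0015]
t 7.95 bed [-0.0007  0.0457] z 0.08009408478592046 rot [179.99403806   0.24719826  69.41569131] Fbed [ -4.48 -17.96  12.36] 0.033472270517180554 36.038648039102554
at [0.5954 0.1376 0.0801] to [0.5961 0.1376 0.075 ] travel [0.0003 0.0007 0.0051] dr [ 0.0001  0.0043 -0.0015]
```

View pics/a4.png

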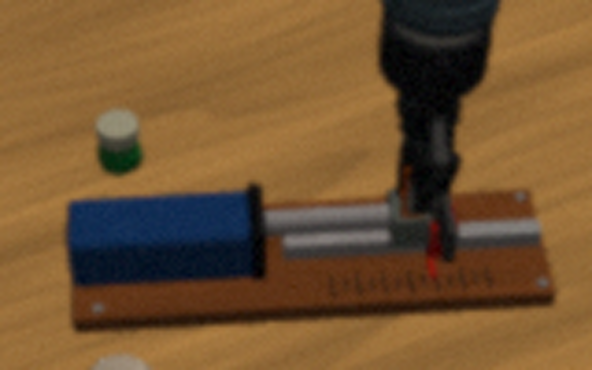

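The carriage sits against the red clip at (430,235). The fingers are closed on post and lever, and the tool's y has not moved since seating (45.7 mm), with an 18 N push still on. All is still, so I hand it in.

```bash
python3 -c "
from workcell import *
print(sign_off())"
```

```text
the job is handed in; nothing more can be done
None
```

I handed the job in at about 8 s with the leg seated against the red clip, the cam lever closed (33.5 mm over post and tab; 34 mm is fully closed) and the gripper still holding it with an 18 N push; no verdict came back.

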